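Shut the tilt-out bin and push the comb against its foot

TASK

Tidy the bedside: first push the tilted-out pocket of the bin fully shut, then push the pink comb along the surface until its solid back lies flush along the front edge of the bin's grey foot, with neither end of the comb sticking out past the ends of the foot. Only push with the fingers, never pick the comb up or tip it, and leave the ring dish and the hair clip alone; finish with the hand clear.

Things in the scene. Friction and masses are not known exactly. Their poses are not given: they have to be found in the camera images.
- bin: White tilt-out bin, immovable, on a grey foot 130 (x) by 240 (y) by 18 mm high. Origin: centre of the foot's underside, on the surface. -x is its front (to the robot, turned by its yaw). The foot's front edge is the upright face at x = -65 mm, y = -120 to +120 mm. The housing above is 211 mm wide, 72 mm high, its front at x = -35 mm: the foot's top is a 30 mm step before it.
- pocket (a joint): Tilt of the bin's teal pocket about a level hinge along the bin's y at x = -35 mm, 22 mm above the surface: 0 = shut (front panel upright, hard stop), positive = top leaning out to the front, up to 0.75 rad. Starts leaning out; the hinge has friction (0.10 N m, some 2 N at the top edge), so it stays where left.
- pocket_top (a point): Middle of the upper edge of the pocket's front face (panel 200 mm wide, 46 mm high from the hinge up, 4 mm thick); 68 mm above the surface and at x = -35 mm in the bin's frame when shut. Axes turn with the pocket.
- comb: Loose pink plastic comb lying flat, 180 mm long (y), 40 mm wide (x), 12 mm thick at the back, 10 mm at the teeth, about 50 g. Origin: centre of its underside. The solid back is the straight edge at x = +20 mm and starts roughly facing the bin; the tooth tips, at x = -20 mm, face the robot. To the touch the row of teeth is as good as solid.
- comb_back (a point): Middle of the comb's back edge face, 6 mm above the comb's underside; axes as the comb's.
- dish: Loose round white ceramic ring dish, 90 mm across the rim, 24 mm high, to one side of the work; leave alone. Origin: centre of its underside.
- hair_clip: Loose stainless hair clip, 62 mm long (its y), 16 mm wide, 12 mm high, on the other side; leave alone. Origin: centre of its underside.
Not all that is in view belongs to the job. Several things have the shape of the comb; the one meant has the colours described above.

How it is judged:
By the outcome, as a careful person would: the job done as asked, in the order asked, and still so for the second after the job is handed in, with the robot touching nothing.
It also fails if it takes over 64 s, if anything falls off the work surface, if the arm or the gripper's body presses on something with over 40 N, if the wrist force passes 120 N, or if a joint passes its speed limit or range.

ROBOT

A 6-joint arm with a two-finger parallel gripper is mounted at the origin on the work surface. World frame = base frame: x ahead of the robot, y to its left, z up, the work surface at z = 0. Lengths are in m, angles in rad, forces in N, time in s.
With the tool pointing down it reaches from about 0.35 to 0.875 m from the base axis. Payload 4.2 kg.
Tool frame: the origin (TCP) lies at the very end of the fingers, on their centre line; the grasp point (between the pads) lies 19 mm behind it; z points along the fingers, y is the line along which they close (so a half turn about z gives the same grasp; the last joint's range is limited). The gripper opens to 87 mm and grips with 3 to 60 N. Pads are 19 mm wide; open, the fingers measure 117 mm over their backs; the gripper's body (75 mm by 190 mm) begins 51 mm behind the grasp point.
Start: joints at [-0.931, 0.385, 0.008, 0, -1.194, -0.259], TCP at [0.232, -0.58, 0.223] pointing down, gripper open.
Joint ranges: [-3.14, 3.14], [-1.21, 2.06], [-1.07, 1.41], [-3.16, 2.05], [-2.99, -0.16], [-3.1, 3.1]. Speed limits (rad/s): [2.79, 2.79, 3.14, 3.14, 3.14, 3.14].

INTERFACE

Orientations are given as a rotation vector (axis times angle).
In Python, from rig import status, viewer, ctrl gives the robot as it stands.
- The arm moves only by the tool drive_tool, never from a script. Its argument "deltas" is a list of rows, each a list of 4 numbers: the shift along the tool's x, y, z in units of 40 cm (1.0 is 40 cm), then the turn about the tool's z in units of pi/2 rad (1.0 is pi/2 rad). In form: [[x, y, z, twist], ...]. A call has 1 to 5 rows; each row is the pose to reach, as a shift and turn from the pose commanded when the call began, along the tool's axes at that moment; what a row does not reach only later rows make up. A row lasts 1/12 s, in which the tool goes at most 41.7 mm and 7.16 degrees, less where a joint would pass 70% of its speed; a pose out of reach is approached as far as the arm can. A call with a number of a shift or a turn outside -1 to 1 is refused whole. A call with a gripper value outside its range is refused whole. "hand" is the opening, from 0 (shut) to 1 (fully open), set as the call begins (left out, the last holds). The fingers move at their own pace and stop on an object; the grip force is fixed at half the most. Time passes only in rows, so rows that repeat a pose let the fingers close. It gives the time, the measured TCP pose, the force, the opening and the grip force at its end, in the units of the state.
- status.read_state(): the state, without advancing time (a new reading comes with each control period).
- viewer.grab_frame(name): name is "scene" or "side" or "wrist"; returns a dict with "frame" (400x640x3 uint8, red, green, blue), "range_z" (400x640 float32, m along the optical axis (not along the pixel's ray), 0 where there is no reading), "camera_matrix" (3x3 intrinsics, pixels), "T" (4x4, takes a point from camera to world coordinates). Camera axes: x right, y down, z forward; pixel columns grow to the right and rows downward; lengths in m; the calibration is good to about 2 mm. A picture is of the moment at which its call begins.
- ctrl.close_job(): hands the job in; it is judged then, once.
The state is a dict: "t": time; "q": joint angles; "joint_vel": joint speeds; "effort": joint torques, N m; "tcp_pos": TCP position; "tcp_rot": TCP orientation; "contact_force": force on the tool from outside, world axes, zero at the start; "moment": the same for the moment, N m; "grip_width": finger opening in m; "finger_force": force on a finger pad.
Only numpy, scipy, OpenCV 4.12 (cv2) and the standard library are available. Lean on these libraries where they do the work, as an engineer would, in place of code of your own. Each camera call takes 0.05 s, during which the arm holds its last target. There are 200 camera calls.

## Working session

There is one attempt and no reset: what is moved stays moved. The work goes in short steps, Python scripts to look and compute and a tool call to move; the robot and the scene stay as the last step left them, time stands still between calls to the robot, and variables do not carry over. Pictures are saved under pics/ and viewed, at most 10 in all, crops included, and the job is handed in when it is done.

Besides the shell and the picture viewer there is one more tool, called by a JSON object that holds its "fn" and its "kwargs". drive_tool: Moves the arm, as the interface text tells. Shifts and turns lie within -1 to 1; 1 stands for 40 cm of shift or pi/2 rad of turn. Its arguments: {"type":"object","properties":{"deltas":{"type":"array","items":{"type":"array","items":{"type":"number"}}},"hand":{"type":"number"}},"required":["deltas"]}

```bash
mkdir -p pics
cat > h.py <<'E'
import numpy as np, cv2
from rig import status, viewer, ctrl
def grab(n):
    f=viewer.grab_frame(n); np.savez(f'/tmp/{n}.npz',**f); return f
def pts(f):
    z=f['range_z'];K=f['camera_matrix'];v,u=np.mgrid[:z.shape[0],:z.shape[1]]
    p=np.stack([(u-K[0,2])/K[0,0]*z,(v-K[1,2])/K[1,1]*z,z],-1)
    return p@f['T'][:3,:3].T+f['T'][:3,3]
def save(f,name,crop=None,s=1):
    im=f['frame'][:,:,::-1]
    if crop: r0,r1,c0,c1=crop; im=im[r0:r1,c0:c1]
    cv2.imwrite(f'pics/{name}.png',cv2.resize(im,None,fx=s,fy=s,interpolation=cv2.INTER_CUBIC))
E
python3 - <<'E'
from h import *
a=grab('scene');b=grab('side')
im=np.vstack([a['frame'],b['frame']]);f={'frame':im};save(f,'both',s=0.75)
for f in(a,b):print(np.round(f['T'],3))
print(status.read_state())
E
```

```text
[[ 0.032  0.779 -0.626  1.346]
 [ 0.999 -0.036  0.006  0.03 ]
 [-0.018 -0.626 -0.78   1.049]
 [ 0.     0.     0.     1.   ]]
[[-0.995 -0.052  0.081  0.49 ]
 [-0.094  0.685 -0.722  0.668]
 [-0.018 -0.726 -0.687  0.694]
 [ 0.     0.     0.     1.   ]]
{'t': 0.1, 'q': array([-9.31393936e-01,  3.85464328e-01,  6.75547679e-03, -4.38066958e-04,
       -1.19398516e+00, -2.58605938e-01]), 'joint_vel': array([ 0.00036957, -0.00330511,  0.00347789,  0.00070324, -0.00038544,
       -0.00194857]), 'effort': array([-7.30886622e-04, -3.91690350e+01,  1.87934303e+01,  4.23191071e+00,
        1.34760363e-02, -8.70721624e-05]), 'tcp_pos': array([ 0.23210656, -0.57972243,  0.22157504]), 'tcp_rot': array([ 5.94210305e-01, -3.08441877e+00, -2.96261267e-03]), 'contact_force': array([-0.77426814,  0.00378204, -0.55711206]), 'moment': array([-0.02086353, -0.01555846,  0.00514458]), 'finger_force': 0.0, 'grip_width': 0.0874966241934167}
```

View pics/both.png

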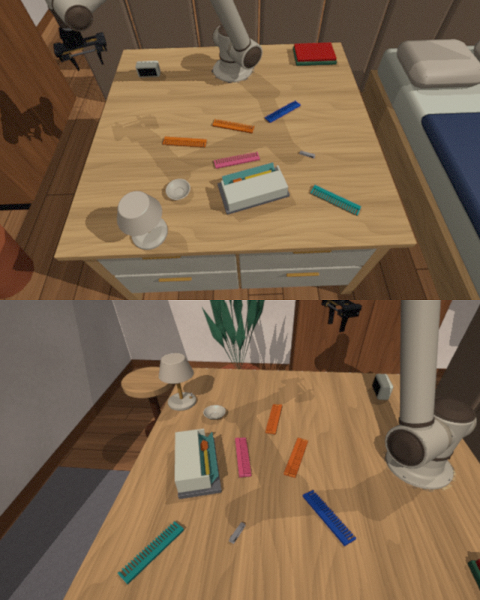

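The scene picture shows five comb-shaped things (full-size scene pixels): orange at (247,188) and (311,168), blue (377,148), teal (447,266), and pink (315,213). The pink one, in front of the bin's open teal pocket, fits the description. The dish is at (237,253) and the clip at (408,205). Next I confirm it in a crop and measure.

Run:
```python
from h import *
f=dict(np.load('/tmp/side.npz'));save(f,'crop',(160,280,200,360),5)
for n in('scene','side'):
    f=dict(np.load(f'/tmp/{n}.npz'));P=pts(f);hsv=cv2.cvtColor(f['frame'],cv2.COLOR_RGB2HSV)
    H,S,V=[hsv[...,i].astype(int) for i in range(3)]
    ok=(P[...,2]>.004)&(P[...,2]<.12)&(P[...,0]>.3)&(P[...,0]<.85)&(abs(P[...,1])<.4)
    pink=(H>155)&(H<178)&(S>90)&ok
    q=P[pink];r=cv2.minAreaRect(q[:,:2].astype(np.float32));print(n,'pink',len(q),r,np.median(q[:,2]),cv2.boxPoints(r).round(4).tolist())
    # objects as height blobs
    c,l,s,ce=cv2.connectedComponentsWithStats(((P[...,2]>.006)&ok).astype(np.uint8))
    for i in range(1,c):
        if s[i,4]>60:
            q=P[l==i];r=cv2.minAreaRect(q[:,:2].astype(np.float32));print(s[i],np.round(r[0],3),np.round(r[1],3),round(r[2],1),q[:,2].max().round(3),f['frame'][l==i].mean(0).round())
    teal=(H>80)&(H<100)&(S>90)&ok&(P[...,2]>.025)
    q=P[teal];print('teal',len(q),q.min(0),q.max(0))
    top=ok&(P[...,2]>.066); q=P[top&(S<60)];r=cv2.minAreaRect(q[:,:2].astype(np.float32));print('house',r,cv2.boxPoints(r).round(4).tolist(),np.median(q[:,2]))
    ft=ok&(P[...,2]>.012)&(P[...,2]<.023)&(S<70)&(np.hypot(P[...,0]-.6,P[...,1])<.25);q=P[ft];print('foot',len(q));r=cv2.minAreaRect(q[:,:2].astype(np.float32));print(r,cv2.boxPoints(r).round(4).tolist())
```

```text
scene pink 463 ((0.5828996300697327, 0.010725609958171844), (0.039038144052028656, 0.17650173604488373), 10.607665061950684) 0.011413352714282787 [[0.5475000143051147, 0.09390000253915787], [0.5799999833106995, -0.07959999889135361], [0.6183000206947327, -0.07240000367164612], [0.5857999920845032, 0.10109999775886536]]
[354 142  41  21 317] [0.328 0.209] [0.049 0.149] 36.0 0.018 [ 33.  61. 116.]
[284 158  56  19 441] [ 0.396 -0.   ] [0.181 0.047] 73.3 0.021 [166.  92.  32.]
[217 181  59  16 511] [ 0.478 -0.203] [0.18  0.045] 82.3 0.02 [165.  91.  31.]
[400 200  21  10  81] [0.563 0.296] [0.06  0.021] 60.8 0.016 [134. 123. 112.]
[286 202  61  22 535] [0.58  0.012] [0.045 0.18 ] 11.6 0.019 [167.  82.  98.]
[ 290  216   97   70 4292] [0.721 0.073] [0.133 0.249] 15.8 0.079 [146. 150. 134.]
[222 238  32  28 637] [ 0.712 -0.212] [0.099 0.087] 62.2 0.03 [162. 152. 136.]
[414 246  49  33 485] [0.762 0.344] [0.133 0.043] 56.9 0.017 [ 52. 116. 106.]
teal 488 [ 0.64182589 -0.03854021  0.03488196] [0.71051163 0.14991258 0.06357032]
house ((0.7368446588516235, 0.07302337884902954), (0.09934180974
[... 1549 characters left out ...]
 0.014 [116. 109. 105.]
teal 630 [ 0.63692144 -0.03833524  0.03290997] [0.73335558 0.15380278 0.06325587]
house ((0.7352084517478943, 0.07185307145118713), (0.09721826761960983, 0.21882855892181396), 16.015125274658203) [[0.65829998254776, 0.16359999775886536], [0.7186999917030334, -0.04670000076293945], [0.8120999932289124, -0.019899999722838402], [0.7516999840736389, 0.19040000438690186]] 0.0723893234192639
foot 652
((0.716134786605835, -0.016990110278129578), (0.127763032913208, 0.4218675196170807), 7.462086200714111) [[0.6254000067710876, 0.18389999866485596], [0.6801999807357788, -0.23440000414848328], [0.8069000244140625, -0.21780000627040863], [0.7520999908447266, 0.2004999965429306]]
```

View pics/crop.png

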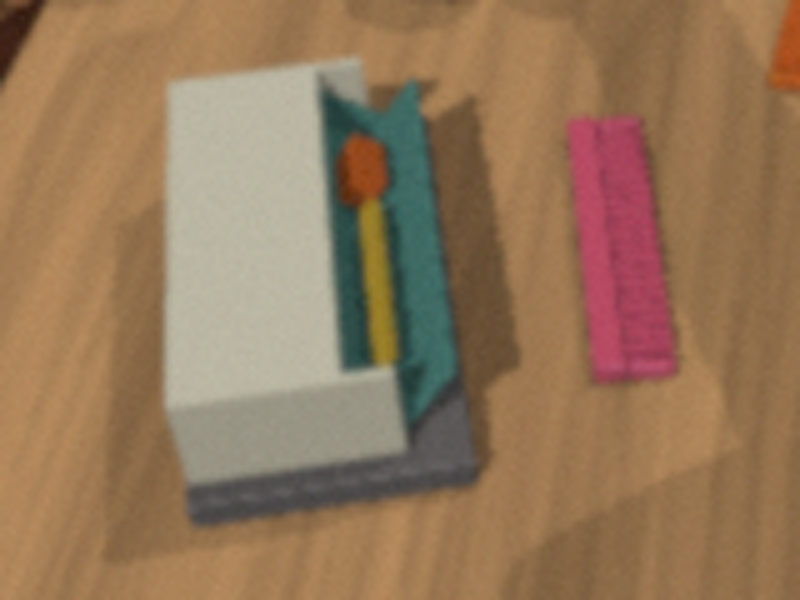

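The crop confirms it: a pink comb with its solid back (crop x≈590) toward the bin and its teeth (x≈650) toward the robot. The bin's teal pocket leans out at crop (420,240). The bin is at about (0.721, 0.069) with yaw 0.277. The comb is at (0.579, 0.012) with yaw 0.19. I'll work in the bin frame.

```bash
cat >> h.py <<'E'
from scipy.spatial.transform import Rotation as Rn
O=np.array([.721,.069]);YAW=.277
B=np.array([[np.cos(YAW),-np.sin(YAW)],[np.sin(YAW),np.cos(YAW)]])
def tobin(p): return (np.asarray(p)[...,:2]-O)@B
def need(x,y,z):
    s=status.read_state();R=Rn.from_rotvec(s['tcp_rot']).as_matrix()
    d=R.T@(np.r_[O+B@[x,y],z]-s['tcp_pos'])
    tw=-(YAW-np.arctan2(-R[0,1],R[1,1]))
    print('t',round(s['t'],2),'bin',tobin(s['tcp_pos']).round(4),'z',s['tcp_pos'][2].round(4),'units',(d/.4).round(3),'twist',round(tw/(np.pi/2),4),'F',s['contact_force'].round(1))
E
python3 -c "
from h import *
need(-.125,0,.22)"
```

```text
t 0.1 bin [-0.6477 -0.4903] z 0.2216 units [-1.426  1.084  0.006] twist 0.066 F [-0.8  0.  -0.6]
```

{"fn": "drive_tool", "kwargs": {"deltas": [[-0.08,0.06,0,0.03],[-0.16,0.12,0,0.066],[-0.24,0.18,0,0.066],[-0.32,0.24,0,0.066],[-0.4,0.3,0,0.066]]}}

```text
t: 0.52
tcp_pos: [0.3365, -0.4075, 0.2221]
tcp_rot: [0.433, -3.111, -0.001]
contact_force: [0.7, -0.4, -0.5]
grip_width: 0.087
finger_force: 0.0
```

{"fn": "drive_tool", "kwargs": {"deltas": [[-0.08,0.06,0,0],[-0.16,0.12,0,0],[-0.24,0.18,0,0],[-0.32,0.24,0,0],[-0.4,0.3,0,0]]}}

```text
t: 0.93
tcp_pos: [0.4578, -0.2482, 0.2224]
tcp_rot: [0.434, -3.111, -0.0]
contact_force: [1.5, -0.8, 0.1]
grip_width: 0.0869
finger_force: 0.0
```

{"fn": "drive_tool", "kwargs": {"deltas": [[-0.08,0.06,0,0],[-0.16,0.12,0,0],[-0.24,0.18,0,0],[-0.32,0.24,0,0],[-0.4,0.3,0,0]]}}

```text
t: 1.35
tcp_pos: [0.5789, -0.089, 0.2222]
tcp_rot: [0.434, -3.111, -0.0]
contact_force: [-0.0, -0.7, -0.8]
grip_width: 0.087
finger_force: 0.0
```

```bash
python3 -c "
from h import *
need(-.125,0,.035)"
```

```text
t 1.35 bin [-0.1799 -0.1131] z 0.2222 units [-0.138  0.283  0.468] twist 0.0003 F [-0.  -0.7 -0.8]
```

{"fn": "drive_tool", "kwargs": {"deltas": [[0,0.08,0.0,0],[-0.02,0.16,0.0,0],[-0.04,0.2,0,0],[-0.06,0.22,0,0],[-0.06,0.22,0,0]]}}

```text
t: 1.77
tcp_pos: [0.5781, 0.002, 0.2221]
tcp_rot: [0.438, -3.111, 0.0]
contact_force: [0.8, -0.9, 0.1]
grip_width: 0.0872
finger_force: 0.0
```

```bash
python3 -c "
from h import *
need(-.125,0,.035)"
```

```text
t 1.77 bin [-0.1557 -0.0254] z 0.2221 units [-0.077  0.063  0.468] twist 0.0017 F [ 0.8 -0.9  0.1]
```

{"fn": "drive_tool", "kwargs": {"deltas": [[-0.04,0.03,0.06,0],[-0.07,0.06,0.14,0],[-0.077,0.063,0.22,0],[-0.077,0.063,0.3,0],[-0.077,0.063,0.36,0]]}}

```text
t: 2.18
tcp_pos: [0.599, 0.0316, 0.0755]
tcp_rot: [0.431, -3.108, 0.0]
contact_force: [-0.5, 0.4, -0.7]
grip_width: 0.0876
finger_force: 0.0
```

{"fn": "drive_tool", "kwargs": {"deltas": [[0,0,0.04,0],[0,0,0.08,0],[0,0,0.105,0],[0,0,0.105,0],[0,0,0.105,0]]}}

```text
t: 2.6
tcp_pos: [0.6002, 0.0321, 0.0364]
tcp_rot: [0.433, -3.111, 0.001]
contact_force: [0.4, -0.2, 0.1]
grip_width: 0.0868
finger_force: 0.0
```

```bash
python3 -c "
from h import *
need(-.0445,0,.035)
a=grab('side');save(a,'pre',(120,280,180,380),4)"
```

```text
t 2.6 bin [-0.1263 -0.0025] z 0.0364 units [-0.204  0.006  0.003] twist -0.0004 F [ 0.4 -0.2  0.1]
```

View pics/pre.png

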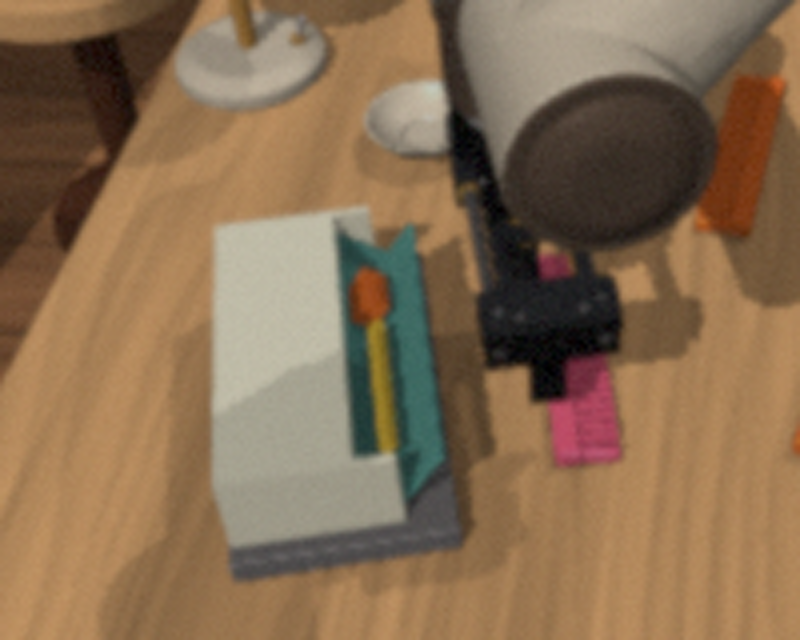

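The hand hovers over the comb at crop (550,340), with the pocket's top edge at (430,350) ahead of it and still clear. Now I push slowly.

{"fn": "drive_tool", "kwargs": {"deltas": [[-0.02,0.006,0.003,0],[-0.05,0.006,0.003,0],[-0.08,0.006,0.003,0],[-0.1,0.006,0.003,0],[-0.12,0.006,0.003,0]]}}

```text
t: 3.07
tcp_pos: [0.6471, 0.049, 0.0363]
tcp_rot: [-0.434, 3.109, 0.0]
contact_force: [-0.0, 0.5, 0.5]
grip_width: 0.0866
finger_force: 0.0
```

{"fn": "drive_tool", "kwargs": {"deltas": [[-0.015,0,0,0],[-0.03,0,0,0],[-0.045,0,0,0],[-0.06,0,0,0],[-0.065,0,0,0]]}}

```text
t: 3.48
tcp_pos: [0.6712, 0.0555, 0.0354]
tcp_rot: [-0.434, 3.111, -0.0]
contact_force: [-1.4, -1.0, 1.7]
grip_width: 0.0871
finger_force: 1.2
```

```bash
python3 -c "
from h import *
need(-.0445,0,.035)"
```

```text
t 3.48 bin [-0.0516  0.0006] z 0.0354 units [-0.018 -0.002  0.001] twist -0.0 F [-1.4 -1.   1.7]
```

Contact is starting. I continue in small steps until the hard stop shows in the force.

{"fn": "drive_tool", "kwargs": {"deltas": [[-0.004,0,0,0],[-0.008,0,0,0],[-0.012,0,0,0],[-0.016,0,0,0],[-0.016,0,0,0]]}}

```text
t: 3.9
tcp_pos: [0.677, 0.0573, 0.0353]
tcp_rot: [-0.434, 3.111, -0.0]
contact_force: [-1.5, -1.3, 0.8]
grip_width: 0.0872
finger_force: 0.9
```

{"fn": "drive_tool", "kwargs": {"deltas": [[-0.002,0,0,0],[-0.004,0,0,0],[-0.006,0,0,0],[-0.007,0,0,0],[-0.007,0,0,0]]}}

```text
t: 4.32
tcp_pos: [0.6771, 0.0573, 0.0353]
tcp_rot: [0.431, -3.106, 0.001]
contact_force: [-7.3, -1.6, 5.6]
grip_width: 0.087
finger_force: 3.7
```

```bash
python3 -c "
from h import *
need(-.0445,0,.035)
a=grab('side');save(a,'push',(140,280,190,340),5)
P=pts(a)
hsv=cv2.cvtColor(a['frame'],cv2.COLOR_RGB2HSV);H,S=hsv[...,0],hsv[...,1]
m=(H>80)&(H<100)&(S>90)&(P[...,2]>.02)&(P[...,2]<.08)
q=P[m];b=tobin(q);k=(abs(b[:,1])<.11)&(abs(b[:,0])<.1);print(k.sum(),np.percentile(b[k,0],[1,5,50,95]),q[k,2].max())"
```

```text
t 4.32 bin [-0.0454  0.0008] z 0.0353 units [-0.002 -0.002  0.001] twist -0.0007 F [-7.3 -1.6  5.6]
98 [-0.05028696 -0.03620452 -0.03068799 -0.02173251] 0.07077334001620195
```

View pics/push.png

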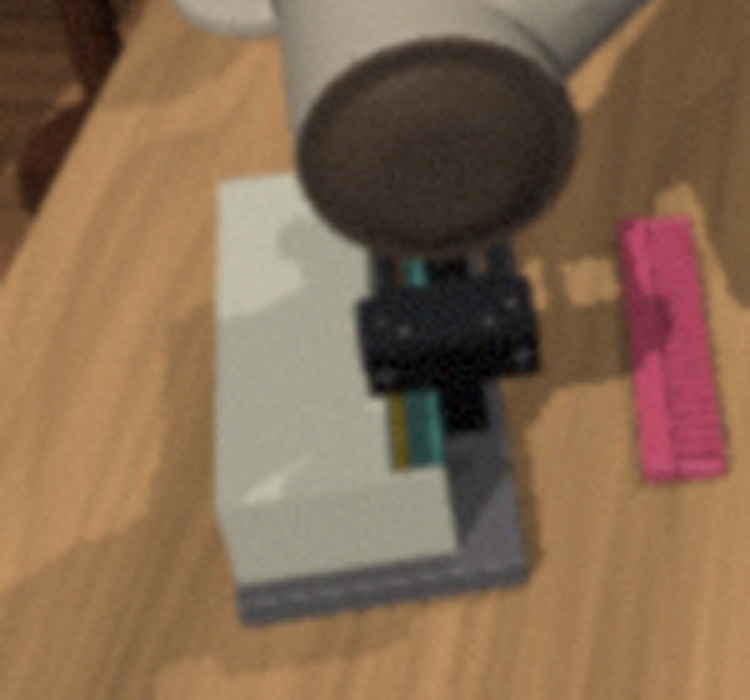

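The pocket is level with the housing front at crop (430,430), and the force rose while motion stopped: that is the hard stop. One firmer press, then I back off.

{"fn": "drive_tool", "kwargs": {"deltas": [[-0.002,0,0,0],[-0.004,0,0,0],[-0.006,0,0,0],[-0.006,0,0,0],[-0.006,0,0,0]]}}

```text
t: 4.78
tcp_pos: [0.6771, 0.0573, 0.0353]
tcp_rot: [0.43, -3.101, 0.002]
contact_force: [-12.3, -1.6, 8.0]
grip_width: 0.087
finger_force: 6.2
```

{"fn": "drive_tool", "kwargs": {"deltas": [[0.02,0,0,0],[0.06,0,0,0],[0.12,0,0,0],[0.18,0,-0.02,0],[0.24,0,-0.04,0]]}}

```text
t: 5.2
tcp_pos: [0.5893, 0.0326, 0.051]
tcp_rot: [-0.435, 3.109, 0.001]
contact_force: [-0.3, -0.4, 1.0]
grip_width: 0.0871
finger_force: 0.0
```

{"fn": "drive_tool", "kwargs": {"deltas": [[0.06,0,0,0],[0.12,0,0,0],[0.18,0,0,0],[0.2,0,0,0],[0.2,0,0,0]]}}

```text
t: 5.62
tcp_pos: [0.5117, 0.0104, 0.0518]
tcp_rot: [-0.434, 3.11, 0.001]
contact_force: [-0.4, -0.3, 0.3]
grip_width: 0.087
finger_force: 0.0
```

```bash
cat > m.py <<'E'
from h import *
need(-.20,.0,.005)
for n in('side','scene'):
    f=grab(n);P=pts(f);hsv=cv2.cvtColor(f['frame'],cv2.COLOR_RGB2HSV);H,S=hsv[...,0].astype(int),hsv[...,1]
    b=tobin(P);near=(abs(b[...,0])<.25)&(abs(b[...,1])<.2)&(P[...,2]<.12)
    # comb: rays cast on the top plane
    K=f['camera_matrix'];m=((H>155)&(H<178)&(S>90)&near)
    v,u=np.nonzero(m);d=np.c_[(u-K[0,2])/K[0,0],(v-K[1,2])/K[1,1],np.ones(len(u))]@f['T'][:3,:3].T;c=f['T'][:3,3]
    q=c+d*((.010-c[2])/d[:,2])[:,None];r=cv2.minAreaRect(tobin(q).astype(np.float32))
    print(n,'comb in bin',np.round(r[0],4),np.round(r[1],3),round(r[2],2),'corners',cv2.boxPoints(r).round(4).tolist())
    t=(H>80)&(H<100)&(S>90)&(P[...,2]>.02)&near&(abs(b[...,1])<.11);print(' teal',t.sum(),np.percentile(b[t][:,0],[0,2,10,50]).round(4))
E
python3 m.py
```

```text
t 5.62 bin [-0.2174  0.0009] z 0.0518 units [-0.043 -0.002  0.117] twist 0.0003 F [-0.4 -0.3  0.3]
side comb in bin [-0.1896 -0.0285] [0.217 0.109] 85.53 corners [[-0.2524999976158142, -0.13269999623298645], [-0.1437000036239624, -0.1412000060081482], [-0.12680000066757202, 0.07559999823570251], [-0.23549999296665192, 0.08410000056028366]]
 teal 226 [-0.2256 -0.0351 -0.0346 -0.0284]
scene comb in bin [-0.2014 -0.0172] [0.178 0.151] 88.19 corners [[-0.2797999978065491, -0.10360000282526016], [-0.12870000302791595, -0.10840000212192535], [-0.12300000339746475, 0.06920000165700912], [-0.27410000562667847, 0.07400000095367432]]
 teal 229 [-0.207  -0.0331 -0.0324 -0.0309]
```

The pocket's front reads x' = -0.035, so it is shut. Next I descend behind the comb.

{"fn": "drive_tool", "kwargs": {"deltas": [[0,-0.02,0.02,0],[0,-0.037,0.05,0],[0,-0.037,0.08,0],[0,-0.037,0.1,0],[0,-0.037,0.1,0]]}}

```text
t: 6.13
tcp_pos: [0.5162, -0.0042, 0.009]
tcp_rot: [0.432, -3.108, 0.001]
contact_force: [0.0, 0.7, -0.5]
grip_width: 0.0871
finger_force: 0.0
```

```bash
python3 -c "
from h import *
need(-.1145,-.014,.005)
a=grab('side');save(a,'low',(150,270,230,390),5)"
```

```text
t 6.13 bin [-0.217  -0.0144] z 0.009 units [-0.256  0.001  0.009] twist -0.0003 F [ 0.   0.7 -0.5]
```

View pics/low.png

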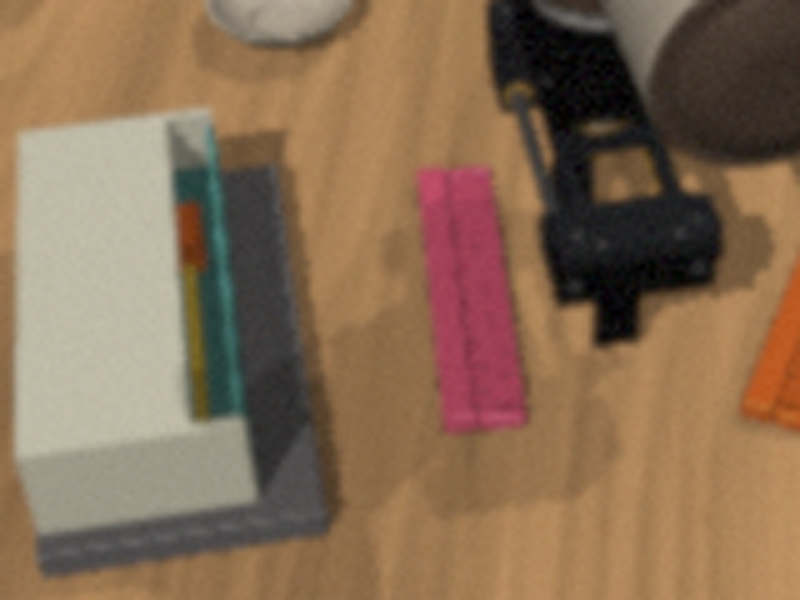

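Everything is clear: the comb at crop (470,300), the fingers behind it at (615,310), the pocket shut at (225,290).

{"fn": "drive_tool", "kwargs": {"deltas": [[0,0,0.011,0],[-0.015,0,0.011,0],[-0.03,0,0.011,0],[-0.04,0,0.011,0],[-0.05,0,0.011,0]]}}

```text
t: 6.6
tcp_pos: [0.537, 0.0022, 0.0074]
tcp_rot: [-0.434, 3.11, 0.0]
contact_force: [-0.4, -0.9, 0.7]
grip_width: 0.087
finger_force: 0.0
```

{"fn": "drive_tool", "kwargs": {"deltas": [[-0.01,0,0,0],[-0.02,0,0,0],[-0.03,0,0,0],[-0.04,0,0,0],[-0.05,0,0,0]]}}

```text
t: 7.02
tcp_pos: [0.5553, 0.0073, 0.0069]
tcp_rot: [0.434, -3.111, 0.0]
contact_force: [-0.5, -1.2, 0.5]
grip_width: 0.0871
finger_force: 0.2
```

{"fn": "drive_tool", "kwargs": {"deltas": [[-0.01,0,0,0],[-0.02,0,0,0],[-0.03,0,0,0],[-0.04,0,0,0],[-0.05,0,0,0]]}}

```text
t: 7.43
tcp_pos: [0.5746, 0.0128, 0.0069]
tcp_rot: [0.434, -3.111, 0.0]
contact_force: [0.0, -0.6, -0.4]
grip_width: 0.0869
finger_force: 0.2
```

{"fn": "drive_tool", "kwargs": {"deltas": [[-0.01,0,0,0],[-0.02,0,0,0],[-0.03,0,0,0],[-0.04,0,0,0],[-0.05,0,0,0]]}}

```text
t: 7.85
tcp_pos: [0.5939, 0.0183, 0.0069]
tcp_rot: [0.434, -3.111, -0.0]
contact_force: [-0.7, 0.1, 0.3]
grip_width: 0.0869
finger_force: 0.2
```

```bash
python3 -c "
from h import *
need(-.1155,-.014,.005)
a=grab('side');save(a,'pushed',(150,270,210,370),5)"
```

```text
t 7.85 bin [-0.1361 -0.014 ] z 0.0069 units [-0.052  0.     0.005] twist 0.0001 F [-0.7  0.1  0.3]
```

View pics/pushed.png

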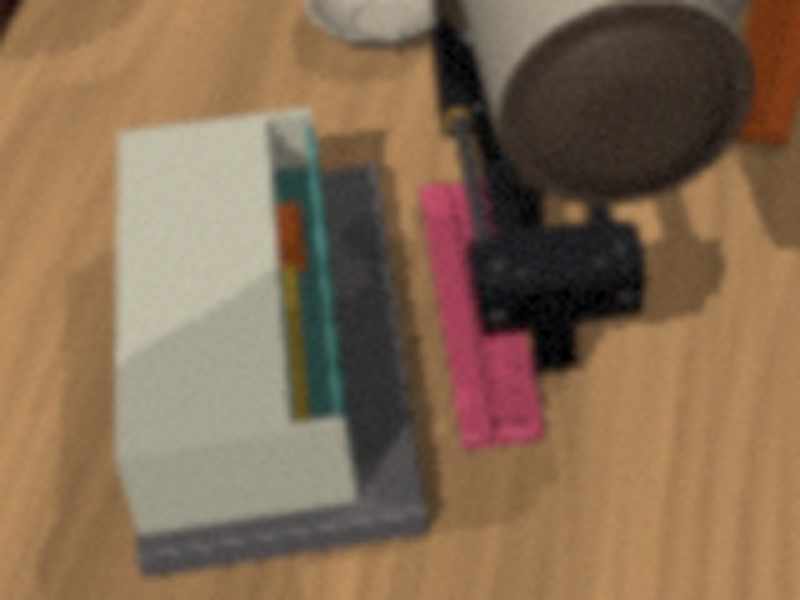

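The comb (crop 425–540, 187–445) is now parallel to the foot edge, with a gap of about 20 mm, and lies between the foot's ends. I continue slowly.

{"fn": "drive_tool", "kwargs": {"deltas": [[-0.008,0,0.003,0],[-0.016,0,0.005,0],[-0.024,0,0.005,0],[-0.032,0,0.005,0],[-0.04,0,0.005,0]]}}

```text
t: 8.32
tcp_pos: [0.6092, 0.0226, 0.0049]
tcp_rot: [-0.434, 3.111, 0.0]
contact_force: [0.1, -0.0, 0.2]
grip_width: 0.0874
finger_force: 0.1
```

{"fn": "drive_tool", "kwargs": {"deltas": [[-0.003,0,0,0],[-0.006,0,0,0],[-0.009,0,0,0],[-0.012,0,0,0],[-0.012,0,0,0]]}}

```text
t: 8.73
tcp_pos: [0.6136, 0.0239, 0.0049]
tcp_rot: [-0.434, 3.111, 0.0]
contact_force: [-0.4, 0.4, -0.9]
grip_width: 0.0872
finger_force: 0.0
```

{"fn": "drive_tool", "kwargs": {"deltas": [[-0.002,0,0,0],[-0.004,0,0,0],[-0.006,0,0,0],[-0.006,0,0,0],[-0.006,0,0,0]]}}

```text
t: 9.15
tcp_pos: [0.6139, 0.024, 0.0047]
tcp_rot: [0.432, -3.108, 0.0]
contact_force: [-5.0, -1.1, 4.0]
grip_width: 0.0874
finger_force: 2.6
```

```bash
python3 -c "
from h import *
need(-.1155,-.014,.005)"
```

```text
t 9.15 bin [-0.1153 -0.014 ] z 0.0047 units [ 0.     0.    -0.001] twist -0.0005 F [-5.  -1.1  4. ]
```

The comb stopped exactly where flush contact was predicted (x' = -0.1155), with 5 N. One small extra press seats both ends, then I retreat.

{"fn": "drive_tool", "kwargs": {"deltas": [[-0.002,0,0,0],[-0.004,0,0,0],[-0.006,0,0,0],[-0.006,0,0,0],[-0.006,0,0,0]]}}

```text
t: 9.57
tcp_pos: [0.614, 0.0239, 0.0045]
tcp_rot: [0.431, -3.103, 0.001]
contact_force: [-7.9, -1.4, 6.6]
grip_width: 0.0869
finger_force: 4.4
```

{"fn": "drive_tool", "kwargs": {"deltas": [[0.01,0,0,0],[0.03,0,0,0],[0.07,0,0,0],[0.12,0,-0.03,0],[0.18,0,-0.1,0]]}}

```text
t: 9.98
tcp_pos: [0.5471, 0.0051, 0.0422]
tcp_rot: [0.433, -3.107, 0.001]
contact_force: [-0.0, 0.5, 0.2]
grip_width: 0.0872
finger_force: 0.0
```

{"fn": "drive_tool", "kwargs": {"deltas": [[0.04,0,-0.08,0],[0.07,0,-0.16,0],[0.1,0,-0.24,0],[0.12,0,-0.3,0],[0.12,0,-0.3,0]]}}

```text
t: 10.4
tcp_pos: [0.5053, -0.0073, 0.1711]
tcp_rot: [-0.434, 3.097, 0.001]
contact_force: [1.5, 0.7, -0.2]
grip_width: 0.0871
finger_force: 0.0
```

```bash
sed -i "s/    v,u=np.nonzero(m)/    c_,l_,s_,_=cv2.connectedComponentsWithStats(m.astype(np.uint8));m=l_==1+s_[1:,4].argmax()\n    v,u=np.nonzero(m)/" m.py; python3 m.py; python3 -c "
from h import *
a=dict(np.load('/tmp/side.npz'));save(a,'end',(150,270,210,370),5)"
```

```text
t 10.4 bin [-0.2283 -0.0145] z 0.1711 units [-0.065  0.037  0.416] twist 0.001 F [ 1.5  0.7 -0.2]
side comb in bin [-0.0846 -0.0136] [0.184 0.04 ] 89.9 corners [[-0.1046999990940094, -0.10559999942779541], [-0.06469999998807907, -0.10570000112056732], [-0.06440000236034393, 0.07840000092983246], [-0.10440000146627426, 0.07840000092983246]]
 teal 225 [-0.0352 -0.035  -0.0345 -0.0283]
scene comb in bin [-0.0856 -0.0174] [0.027 0.178] 0.44 corners [[-0.09969999641180038, 0.07129999995231628], [-0.09839999675750732, -0.1062999963760376], [-0.07159999758005142, -0.10610000044107437], [-0.07289999723434448, 0.07150000333786011]]
 teal 214 [-0.0341 -0.0334 -0.0322 -0.0308]
```

View pics/end.png

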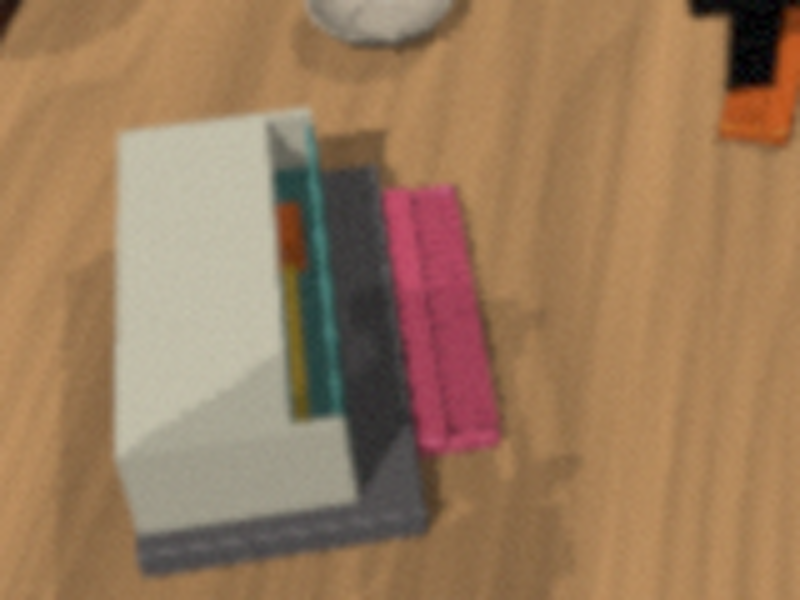

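The picture shows the comb flush and parallel along the foot edge (crop (385,190) to (420,450)), inside both ends. The pocket is shut and the hand is clear.

{"fn": "drive_tool", "kwargs": {"deltas": [[0,0,0,0],[0,0,0,0],[0,0,0,0]]}}

```text
t: 10.75
tcp_pos: [0.5024, -0.0077, 0.1635]
tcp_rot: [0.434, -3.109, 0.0]
contact_force: [0.2, 0.3, 0.0]
grip_width: 0.0871
finger_force: 0.0
```

```bash
python3 -c "
from rig import ctrl
print(ctrl.close_job())"
```

```text
the job is handed in; nothing more can be done
None
```

The job is handed in at about 11 s: the pocket was pushed shut first, then the pink comb was pushed flush along the foot's front edge with both ends inside it, the dish and clip were left alone, and the hand finished clear.

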